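# Scrap the rectangular pendant from the jeweller's rack

## Robot

A 6-joint arm with a two-finger parallel gripper is mounted at the origin on the work surface. World frame = base frame: x ahead of the robot, y to its left, z up, the work surface at z = 0. Lengths are in m, angles in rad, forces in N, time in s.
With the tool pointing down it reaches from about 0.3 to 0.875 m from the base axis. Payload 6.4 kg.
Tool frame: the origin (TCP) lies midway between the tips of the shut fingers; the grasp point (between the pads) lies 19 mm behind it (arm.grip_depth is the distance from the TCP to the grasp point, in m); z points along the fingers, y is the line along which they close (so a half turn about z gives the same grasp; the last joint's range is limited). The gripper opens to 85 mm and grips with 20 to 120 N. Pads are 22 mm wide; open, the fingers measure 114 mm over their backs; the gripper's body (76 mm by 85 mm) begins 54 mm behind the grasp point. The pads swing forward as they close: fully open they stand 13 mm farther back than shut.
Start: joints at [1.142, 0.181, 1.607, -0, 1.354, -0.206], TCP at [0.127, 0.561, 0.231] pointing down, gripper open.
Joint ranges: [-2.99, 2.99], [-0.89, 2.07], [0.3, 2.58], [-1.14, 4.28], [0, 2.63], [-3.12, 3.12]. Speed limits (rad/s): [2.57, 2.57, 3.01, 3.14, 3.14, 3.14].

## Interface

Orientations are given as a 3x3 rotation matrix whose columns are the frame's x, y, z axes.
In Python, from cell import arm gives the robot as it stands.
- The arm moves only by the shell command python3 -m inch 'ROWS'. ROWS is JSON, a list of rows, each an object of numbers: "tx", "ty", "tz": the shift along the tool's x, y, z in cm; "rx", "ry", "rz": the turn, a rotation vector about the tool's x, y, z in rad; "claw": the opening, from 0 (shut) to 1 (fully open). A call has exactly 8 rows; each row shifts and turns the commanded pose from where the row before left it, along the tool's axes as they then stand; what a row does not reach is not made up. A row lasts 1/10 s, in which the tool goes at most 50 mm and 8.59 degrees, less where a joint would pass 70% of its speed; a pose out of reach is approached as far as the arm can. A call with a gripper value outside its range is refused whole. The fingers move at their own pace and stop on an object; the grip force is fixed at half the most. Time passes only in rows, so rows that do not move let the fingers close, or fill a call up. It gives the time, the measured TCP pose, the force, the opening and the grip force at its end, in the units of the state.
- arm.read_state(): the state, without advancing time (a new reading comes with each control period).
- arm.camera(name): name is "side" or "top" or "wrist"; returns the picture (480x640x3 uint8, blue, green, red); there is no depth.
- arm.camera_model(name): a dict with "intrinsics" (3x3 intrinsics, pixels), "R" (3x3) and "t" (3): a world point X has camera coordinates R X + t; the wrist camera has in their place "tool_from_camera" (4x4, takes a point from camera to tool coordinates, whose origin is the TCP and whose axes are the flange's). Camera axes: x right, y down, z forward; pixel columns grow to the right and rows downward; lengths in m; the calibration is good to about 2 mm. A picture is of the moment at which its call begins: read the wrist's pose just before it. camera_model takes no time and is no camera call.
- arm.close_job(): hands the job in; it is judged then, once.
The state is a dict: "clock": time; "joints": joint angles; "qvel": joint speeds; "joint_torque": joint torques, N m; "eef_pos": TCP position; "eef_rot": TCP orientation; "contact_force": force on the tool from outside, world axes, zero at the start; "wrist_torque": the same for the moment, N m; "opening": finger opening in m; "finger_force": force on a finger pad.
Only numpy, scipy, OpenCV 4.12 (cv2) and the standard library are available. Lean on these libraries where they do the work, as an engineer would, in place of code of your own. Each camera call takes 0.05 s, during which the arm holds its last target. There are 200 camera calls.

## Task

The rectangular copper pendant hanging on the lit rack has failed inspection: lift it up and off its hook and drop it into the plain open scrap tin (not the divided tray), without letting it fall onto the bench. Leave the two round pendants hanging on their hooks, and leave the tin, the tray and the jar standing where they are.

Things in the scene. Friction and masses are not known exactly. Their poses are not given: they have to be found in the camera images.
- rack: Fixed hanging rack, open frame: wooden base 70 x 410 x 18 mm, two 12 mm posts at y = +-190 mm, a 10 mm rail along y between them, its centre 205 mm high. Origin: on the bench midway between the posts; front (hook side) looks to its -x, z up. Three hooks stick out of the rail to -x at y = -105, 0, +105 mm; a pendant hangs on each at x about -40 mm.
- tag: The rejected pendant: flat rectangular copper plate 40 mm wide (y) x 56 mm tall (z) x 6 mm thick (x), about 120 g, with a rectangular bail on top. Origin: plate's centre. Hangs with its faces to the rack's front and back, origin 156 mm above the bench, on any of the three hooks. Can be gripped across its 40 mm width.
- round_a: Good pendant: a round copper disc 46 mm in diameter, 6 mm thick (its x), with the same bail on top (window up to 47 mm above the centre, top at 52 mm). Origin: centre of the disc, 161 mm above the bench. Hangs on another hook and stays there.
- round_b: Second good pendant, just like round_a, on the third hook; stays there.
- tin: Scrap tin: plain open-topped square steel box 150 x 150 x 65 mm high, walls and floor 4 mm, no dividers, about 0.7 kg, loose on the bench. Origin: centre of its underside, z up. On either the left or the right side of the bench, in front of the rack.
- tray: Bystander: shallow clear plastic findings tray 140 x 150 x 35 mm high, divided into six compartments holding small metal findings, loose. Origin: centre of its underside. Stands on the other side from the tin.
- jar: Bystander: small closed jar of polishing paste, 56 mm in diameter, 75 mm high, loose. Origin: centre of its underside.
- hook_tip (a point): End of the middle hook (centre of its rounded end); axes as the rack. The hooks are 7 mm round bar: level, centre 205 mm high, out to rack x = -50 mm, then turned up at 45 degrees to this point at x = -58 mm, 213 mm high (top of the bar 217 mm, foremost x = -62 mm). The other hooks are the same, 105 mm to either side.
- light_bar (a point): Middle of the underside of the rack's light bar: aluminium, 22 mm wide (x), 410 mm long (y), 18 mm thick, underside 280 mm above the bench, at rack x = -18 mm, so just behind and above the pendants. It stops a tool from coming straight down on them: lean the tool 25 to 45 degrees, its upper end towards the front of the rack (rack -x).
- tag_bail (a point): On the rectangular pendant, underside of the bail's top bar, where it rests on the hook; 52 mm above the plate's centre. The bail is 28 mm wide, 6 mm thick, up to z = 57 mm; the window the hook passes through is 18 mm wide and 24 mm high (z = 28 to 52 mm). It must rise 9 to 16 mm to clear the hook's tip, then come off to the front.
There are look-alikes about, which are no part of the job. Leave any turquoise look-alike of the tag alone.

How it is judged:
By the outcome, as a careful person would: the job done as asked, in the order asked, and still so for the second after the job is handed in, with the robot touching nothing.
It also fails if it takes over 42 s, if anything falls off the work surface, if the arm or the gripper's body presses on something with over 40 N, if the wrist force passes 120 N, or if a joint passes its speed limit or range.

## Working session

There is one attempt and no reset: what is moved stays moved. The work goes in short steps, Python scripts to look and compute and a shell command to move; the robot and the scene stay as the last step left them, time stands still between calls to the robot, and variables do not carry over. Pictures are saved under pics/ and viewed, at most 11 in all, crops included, and the job is handed in when it is done.

```bash
ls; mkdir -p pics; python3 - <<'E'
from cell import arm
import cv2,numpy as np
for n in ("side","top"):
    cv2.imwrite(f"pics/{n}0.png",arm.camera(n)); m=arm.camera_model(n)
    print(n,np.round(m["intrinsics"],1).tolist(),np.round(m["R"],3).tolist(),np.round(m["t"],3).tolist())
s=arm.read_state();print(np.round(s["eef_pos"],3),np.round(s["eef_rot"],3).tolist(),s["clock"],arm.grip_depth)
print(np.round(arm.camera_model("wrist")["tool_from_camera"],3).tolist())
E
```

```text
pics
side [[442.9, 0.0, 319.3], [0.0, 442.9, 240.3], [0.0, 0.0, 1.0]] [[-0.917, -0.4, 0.005], [-0.218, 0.49, -0.844], [0.335, -0.775, -0.536]] [0.478, 0.287, 0.745]
top [[619.7, 0.0, 307.3], [0.0, 619.7, 239.7], [0.0, 0.0, 1.0]] [[0.013, -1.0, 0.009], [-0.994, -0.014, -0.106], [0.106, -0.007, -0.994]] [-0.032, 0.557, 1.286]
[0.127 0.56  0.23 ] [[-0.975, 0.221, -0.001], [0.221, 0.975, -0.001], [0.0, -0.002, -1.0]] 0.1 0.0187
[[0.0, -0.961, -0.276, 0.071], [1.0, -0.0, 0.001, -0.002], [-0.001, -0.276, 0.961, -0.142], [0.0, 0.0, 0.0, 1.0]]
```

View pics/side0.png

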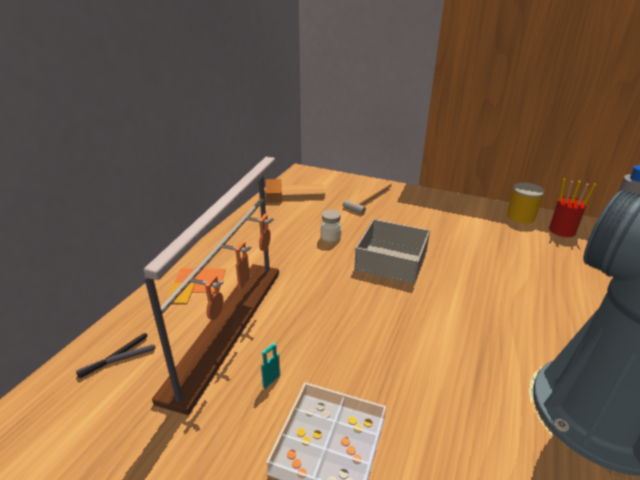

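View pics/top0.png

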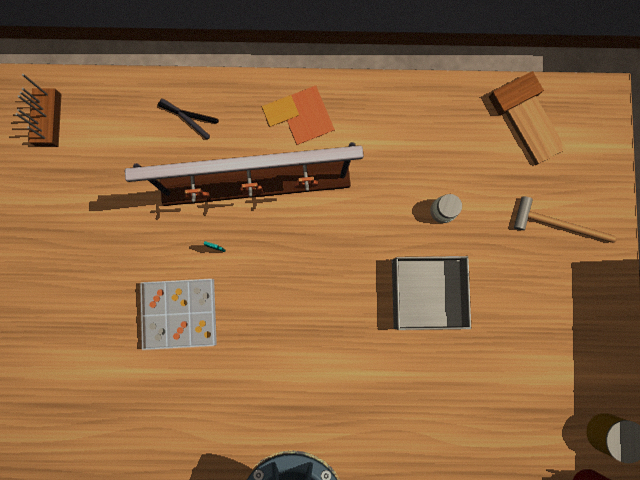

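The side view shows a rack with three copper pendants (pixels about (215,298), (243,267), (265,235)). The turquoise look-alike stands at (271,367). In the top view the tin is on the right at (432,293), the tray on the left and the jar at (446,208). I'll enlarge the pendants next.

```bash
python3 - <<'E'
import cv2,numpy as np
a=cv2.imread("pics/side0.png")[195:335,185:295]; b=cv2.imread("pics/top0.png")[140:215,120:370]
a=cv2.resize(a,None,fx=4,fy=4,interpolation=cv2.INTER_CUBIC)
cv2.imwrite("pics/c1.png",a)
cv2.imwrite("pics/c2.png",cv2.resize(b,None,fx=3.2,fy=3.2,interpolation=cv2.INTER_CUBIC))
E
```

```text
(no output)
```

View pics/c1.png

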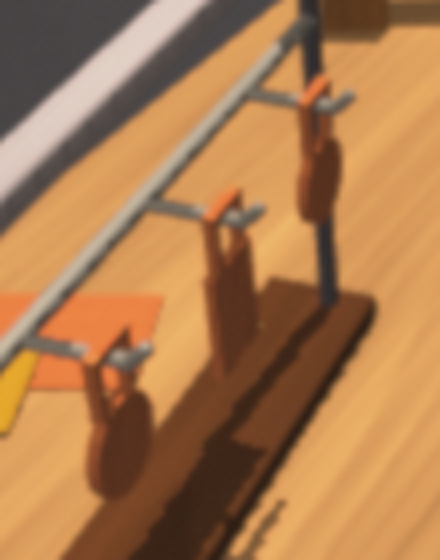

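View pics/c2.png

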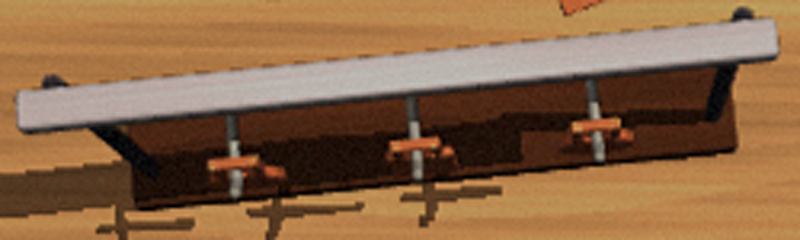

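The crop shows that the middle pendant is the rectangular one. Its hook tip is at side (250.5,248) and top (250,195), with the bail at side (241,246) and top (249,186). Triangulating these now.

```bash
cat > h.py <<'E'
from cell import arm
import cv2,numpy as np
def P(n):
    m=arm.camera_model(n); return np.array(m["intrinsics"])@np.c_[np.array(m["R"]),np.array(m["t"])]
def tri(a,b,n=("side","top")):
    X=cv2.triangulatePoints(P(n[0]),P(n[1]),np.float64(a).reshape(2,1),np.float64(b).reshape(2,1))[:,0];X=X[:3]/X[3]
    e=[(p@np.r_[X,1]) for p in (P(n[0]),P(n[1]))]
    return X,[np.round(v[:2]/v[2]-q,1) for v,q in zip(e,(a,b))]
def plane(n,p,z):
    M=P(n);H=M[:,[0,1,3]].copy();H[:,2]+=M[:,2]*z
    v=np.linalg.solve(H,[*p,1]);return v[:2]/v[2]
E
python3 - <<'E'
from h import *
for k,a,b in [("tipL",(222.3,282.5),(193.4,201.3)),("tipM",(250.5,247.8),(250.3,195.3)),("tipR",(272.5,219.3),(307.2,189.7)),("bail",(241,246.3),(249.4,185.9)),
 ("bailL",(208.5,284.5),(193,191)),("bailR",(264.5,217),(306.5,179.5))]:
    X,e=tri(a,b);print(k,X.round(4),e)
for p in [(394,257),(468,256),(470,329),(397,330)]: print(plane("top",p,.065).round(3))
print("jar",plane("top",(447,207),.075)); print("turq",plane("top",(214,246),.05))
for p in [(126,175),(361,152)]: print("bar",plane("top",p,.298).round(3))
E
```

```text
tipL [0.6057 0.1871 0.2137] [array([-0.2, -0. ]), array([0. , 0.1])]
tipM [0.6183 0.083  0.2123] [array([-0.5, -0.1]), array([0.1, 0.2])]
tipR [ 0.6308 -0.0213  0.2121] [array([0.1, 0. ]), array([-0., -0.])]
bail [0.6361 0.0852 0.2119] [array([-0.3, -0. ]), array([0.1, 0.1])]
bailL [0.6275 0.1906 0.2049] [array([1.3, 0.2]), array([-0.3, -0.5])]
bailR [ 0.6489 -0.02    0.2139] [array([-0.5, -0.1]), array([0.1, 0.3])]
[ 0.52  -0.203]
[ 0.524 -0.356]
[ 0.375 -0.358]
[ 0.371 -0.209]
jar [ 0.62455181 -0.31149803]
turq [0.53947846 0.17053054]
bar [0.635 0.288]
bar [ 0.681 -0.112]
```

```bash
cat >> h.py <<'E'
from scipy.spatial.transform import Rotation as Ro
tip=np.array([.6182,.083,.2130]); yr=np.array([-.1196,.9928,0]);xr=np.array([.9928,.1196,0]);Z=np.array([0,0,1.])
th=np.radians(40); zt=np.sin(th)*xr-np.cos(th)*Z
RT=np.c_[np.cross(yr,zt),yr,zt]
G=np.r_[(tip+.018*xr)[:2],.170]; T=G+.0187*zt
def go(p,R=None):
    s=arm.read_state(); Rc=np.array(s["eef_rot"]); 
    print("clock",s["clock"],"pos",np.round(s["eef_pos"],4),"open",round(s["opening"],4),"f",np.round(s["contact_force"],1))
    print("shift cm",np.round(100*Rc.T@(np.array(p)-s["eef_pos"]),2))
    if R is not None: print("turn",np.round(Ro.from_matrix(Rc.T@R).as_rotvec(),3))
E
python3 - <<'E'
from h import *
print(T,T-.12*zt); go(T-.12*zt,RT)
E
```

```text
[0.64800398 0.08659041 0.15567497] [0.57142484 0.07736512 0.2476003 ]
clock 0.1 pos [0.1268 0.5603 0.2305] open 0.0854 f [ 0.   0.3 -0.8]
shift cm [-54.03 -37.28  -1.67]
turn [-0.121 -0.692 -0.328]
```

```bash
python3 -m inch '[{"tx":-3.6,"ty":-2.5,"tz":-0.2,"claw":1},{"tx":-3.6,"ty":-2.5,"tz":-0.2,"claw":1},{"tx":-3.6,"ty":-2.5,"tz":-0.2,"claw":1},{"tx":-3.6,"ty":-2.5,"tz":-0.2,"claw":1},{"tx":-3.6,"ty":-2.5,"tz":-0.2,"claw":1},{"tx":-3.6,"ty":-2.5,"tz":-0.2,"claw":1},{"tx":-3.6,"ty":-2.5,"tz":-0.2,"claw":1},{"tx":-3.6,"ty":-2.5,"tz":-0.2,"claw":1}]'
python3 -c "
from h import *
go(T-.12*zt,RT)"
```

```text
clock 0.1 pos [0.1268 0.5603 0.2305] open 0.0854 f [ 0.   0.3 -0.8]
shift cm [-54.03 -37.28  -1.67]
turn [-0.121 -0.692 -0.328]validation failed for argument at $[0]...
```

```bash
python3 -m inch '[{"tx":-3.6,"ty":-2.5,"tz":-0.2,"rx":0,"ry":0,"rz":0,"claw":1},{"tx":-3.6,"ty":-2.5,"tz":-0.2,"rx":0,"ry":0,"rz":0,"claw":1},{"tx":-3.6,"ty":-2.5,"tz":-0.2,"rx":0,"ry":0,"rz":0,"claw":1},{"tx":-3.6,"ty":-2.5,"tz":-0.2,"rx":0,"ry":0,"rz":0,"claw":1},{"tx":-3.6,"ty":-2.5,"tz":-0.2,"rx":0,"ry":0,"rz":0,"claw":1},{"tx":-3.6,"ty":-2.5,"tz":-0.2,"rx":0,"ry":0,"rz":0,"claw":1},{"tx":-3.6,"ty":-2.5,"tz":-0.2,"rx":0,"ry":0,"rz":0,"claw":1},{"tx":-3.6,"ty":-2.5,"tz":-0.2,"rx":0,"ry":0,"rz":0,"claw":1}]'
python3 -c "
from h import *
go(T-.12*zt,RT)"
```

```text
clock: 0.9
eef_pos: [0.3644, 0.3006, 0.2472]
eef_rot: [[-0.975, 0.221, -0.0], [0.221, 0.975, -0.0], [0.0, -0.0, -1.0]]
contact_force: [1.1, 1.5, 0.4]
opening: 0.0858
finger_force: 0.0
clock 0.9 pos [0.3644 0.3006 0.2472] open 0.0858 f [1.1 1.5 0.4]
shift cm [-25.12 -17.19  -0.05]
turn [-0.12  -0.691 -0.329]
```

```bash
python3 -m inch '[{"tx":-3.6,"ty":-3.2,"tz":-0.2,"rx":0,"ry":0,"rz":0,"claw":1},{"tx":-3.6,"ty":-3.2,"tz":-0.2,"rx":0,"ry":0,"rz":0,"claw":1},{"tx":-3.6,"ty":-3.2,"tz":-0.2,"rx":0,"ry":0,"rz":0,"claw":1},{"tx":-3.6,"ty":-3.2,"tz":-0.2,"rx":0,"ry":0,"rz":0,"claw":1},{"tx":-3.6,"ty":-3.2,"tz":-0.2,"rx":0,"ry":0,"rz":0,"claw":1},{"tx":0,"ty":0,"tz":0,"rx":-0.02,"ry":-0.115,"rz":-0.055,"claw":1},{"tx":0,"ty":0,"tz":0,"rx":-0.02,"ry":-0.115,"rz":-0.055,"claw":1},{"tx":0,"ty":0,"tz":0,"rx":-0.02,"ry":-0.115,"rz":-0.055,"claw":1}]'
python3 -c "
from h import *
go(T-.12*zt,RT)"
```

```text
clock: 1.7
eef_pos: [0.5043, 0.1057, 0.2567]
eef_rot: [[-0.937, 0.05, 0.345], [0.057, 0.998, 0.011], [-0.344, 0.03, -0.938]]
contact_force: [-0.3, 0.2, -0.6]
opening: 0.0854
finger_force: 0.0
clock 1.7 pos [0.5043 0.1057 0.2567] open 0.0854 f [-0.3  0.2 -0.6]
shift cm [-6.14 -2.52  3.15]
turn [-0.059 -0.343 -0.163]
```

```bash
python3 -m inch '[{"tx":0,"ty":0,"tz":0,"rx":-0.02,"ry":-0.115,"rz":-0.055,"claw":1},{"tx":0,"ty":0,"tz":0,"rx":-0.02,"ry":-0.115,"rz":-0.055,"claw":1},{"tx":0,"ty":0,"tz":0,"rx":-0.02,"ry":-0.115,"rz":-0.055,"claw":1},{"tx":0,"ty":0,"tz":0,"rx":0,"ry":0,"rz":0,"claw":1},{"tx":0,"ty":0,"tz":0,"rx":0,"ry":0,"rz":0,"claw":1},{"tx":0,"ty":0,"tz":0,"rx":0,"ry":0,"rz":0,"claw":1},{"tx":0,"ty":0,"tz":0,"rx":0,"ry":0,"rz":0,"claw":1},{"tx":0,"ty":0,"tz":0,"rx":0,"ry":0,"rz":0,"claw":1}]'
python3 -c "
from h import *
go(T-.12*zt,RT)
s=arm.read_state();cv2.imwrite('pics/w1.png',arm.camera('wrist'))
Xc=np.eye(4);Xc[:3,:3]=s['eef_rot'];Xc[:3,3]=s['eef_pos'];m=arm.camera_model('wrist')
M=np.linalg.inv(Xc@np.array(m['tool_from_camera']))
K=np.array(m['intrinsics'])
for n,p in (('tip',tip),('cen',np.r_[G[:2],.156]),('G',G),('bailtop',np.r_[G[:2],.213])):
  v=K@(M@np.r_[p,1])[:3];print(n,(v[:2]/v[2]).round(1),v[2].round(3))
"
```

```text
clock: 2.5
eef_pos: [0.5048, 0.1064, 0.258]
eef_rot: [[-0.761, -0.121, 0.637], [-0.093, 0.993, 0.078], [-0.642, 0.0, -0.767]]
contact_force: [-0.5, 0.2, -0.6]
opening: 0.0853
finger_force: 0.0
clock 2.5 pos [0.5048 0.1064 0.258 ] open 0.0853 f [-0.5  0.2 -0.6]
shift cm [-4.14 -3.69  4.82]
turn [ 0.001 -0.001  0.001]
tip [282.1 311.1] 0.274
cen [288.6 261.5] 0.321
G [287.6 274.7] 0.313
bailtop [284.4 319.6] 0.289
```

View pics/w1.png

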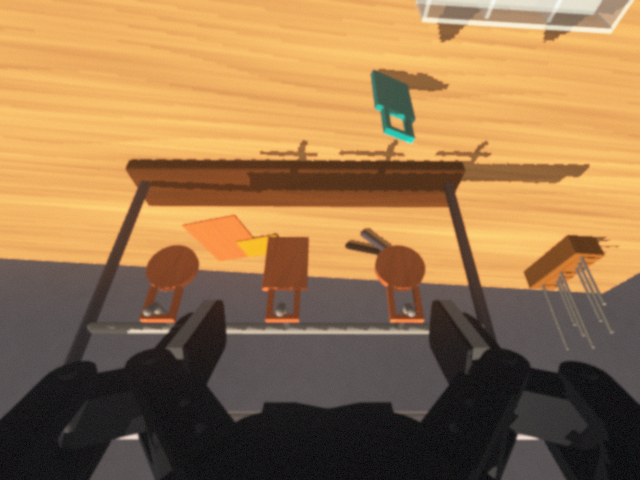

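The wrist view confirms the target. The rectangular plate is centred at (287,263) and its hook tip is at (281,310), both within 2 px of my prediction, with discs on either side. Next I line up, then approach along the tool axis.

```bash
python3 -m inch '[{"tx":-2,"ty":-1.8,"tz":0,"rx":0,"ry":0,"rz":0,"claw":1},{"tx":-2.1,"ty":-1.9,"tz":0,"rx":0,"ry":0,"rz":0,"claw":1},{"tx":0,"ty":0,"tz":3,"rx":0,"ry":0,"rz":0,"claw":1},{"tx":0,"ty":0,"tz":3,"rx":0,"ry":0,"rz":0,"claw":1},{"tx":0,"ty":0,"tz":3,"rx":0,"ry":0,"rz":0,"claw":1},{"tx":0,"ty":0,"tz":2,"rx":0,"ry":0,"rz":0,"claw":1},{"tx":0,"ty":0,"tz":0,"rx":0,"ry":0,"rz":0,"claw":1},{"tx":0,"ty":0,"tz":0,"rx":0,"ry":0,"rz":0,"claw":1}]'
python3 -c "
from h import *
go(T,RT)"
```

```text
clock: 3.35
eef_pos: [0.6096, 0.0821, 0.1989]
eef_rot: [[-0.762, -0.121, 0.636], [-0.093, 0.993, 0.078], [-0.641, 0.001, -0.768]]
contact_force: [-0.4, -0.9, -0.2]
opening: 0.0854
finger_force: 0.0
clock 3.35 pos [0.6096 0.0821 0.1989] open 0.0854 f [-0.4 -0.9 -0.2]
shift cm [-0.2  -0.03  5.79]
turn [ 0.002 -0.003  0.001]
```

```bash
python3 -m inch '[{"tx":-0.2,"ty":0,"tz":1.5,"rx":0,"ry":0,"rz":0,"claw":1},{"tx":0,"ty":0,"tz":1.5,"rx":0,"ry":0,"rz":0,"claw":1},{"tx":0,"ty":0,"tz":1.5,"rx":0,"ry":0,"rz":0,"claw":1},{"tx":0,"ty":0,"tz":1.2,"rx":0,"ry":0,"rz":0,"claw":1},{"tx":0,"ty":0,"tz":0,"rx":0,"ry":0,"rz":0,"claw":1},{"tx":0,"ty":0,"tz":0,"rx":0,"ry":0,"rz":0,"claw":1},{"tx":0,"ty":0,"tz":0,"rx":0,"ry":0,"rz":0,"claw":1},{"tx":0,"ty":0,"tz":0,"rx":0,"ry":0,"rz":0,"claw":1}]'
python3 -c "
from h import *
go(T,RT)
cv2.imwrite('pics/w2.png',arm.camera('wrist'))"
```

```text
clock: 4.15
eef_pos: [0.6477, 0.0865, 0.158]
eef_rot: [[-0.76, -0.121, 0.638], [-0.093, 0.993, 0.078], [-0.643, -0.0, -0.766]]
contact_force: [-0.1, 0.2, -0.2]
opening: 0.0857
finger_force: 0.0
clock 4.15 pos [0.6477 0.0865 0.158 ] open 0.0857 f [-0.1  0.2 -0.2]
shift cm [0.13 0.   0.2 ]
turn [0.001 0.    0.001]
```

View pics/w2.png

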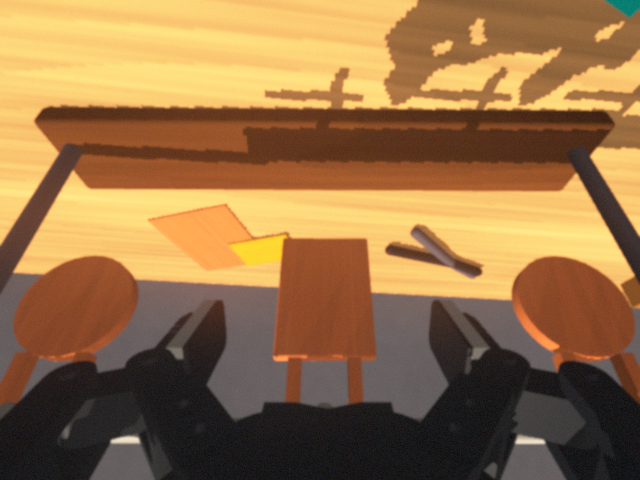

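The plate sits centred between the open fingers: it spans x=275–375 and the pads are at 225 and 430, with the pads at its upper half. The discs are clear. Closing.

```bash
python3 -m inch '[{"tx":0,"ty":0,"tz":0,"rx":0,"ry":0,"rz":0,"claw":0},{"tx":0,"ty":0,"tz":0,"rx":0,"ry":0,"rz":0,"claw":0},{"tx":0,"ty":0,"tz":0,"rx":0,"ry":0,"rz":0,"claw":0},{"tx":0,"ty":0,"tz":0,"rx":0,"ry":0,"rz":0,"claw":0},{"tx":0,"ty":0,"tz":0,"rx":0,"ry":0,"rz":0,"claw":0},{"tx":0,"ty":0,"tz":0,"rx":0,"ry":0,"rz":0,"claw":0},{"tx":0,"ty":0,"tz":0,"rx":0,"ry":0,"rz":0,"claw":0},{"tx":0,"ty":0,"tz":0,"rx":0,"ry":0,"rz":0,"claw":0}]'
python3 -c "
from h import *
s=arm.read_state();R=np.array(s['eef_rot'])
print('up 12.5mm cm',100*R.T@[0,0,.0125],'front 80mm',100*R.T@(-.08*xr))"
```

```text
clock: 5.0
eef_pos: [0.6478, 0.0864, 0.1571]
eef_rot: [[-0.761, -0.121, 0.638], [-0.093, 0.993, 0.078], [-0.642, -0.0, -0.766]]
contact_force: [0.7, 0.5, 0.9]
opening: 0.0385
finger_force: 60.1
up 12.5mm cm [-8.02936443e-01 -1.04809197e-04 -9.58015166e-01] front 80mm [ 6.13115659  0.01026709 -5.13867662]
```

```bash
python3 -m inch '[{"tx":-0.2,"ty":0,"tz":-0.24,"rx":0,"ry":0,"rz":0,"claw":0},{"tx":-0.2,"ty":0,"tz":-0.24,"rx":0,"ry":0,"rz":0,"claw":0},{"tx":-0.2,"ty":0,"tz":-0.24,"rx":0,"ry":0,"rz":0,"claw":0},{"tx":-0.2,"ty":0,"tz":-0.24,"rx":0,"ry":0,"rz":0,"claw":0},{"tx":0,"ty":0,"tz":0,"rx":0,"ry":0,"rz":0,"claw":0},{"tx":0,"ty":0,"tz":0,"rx":0,"ry":0,"rz":0,"claw":0},{"tx":0,"ty":0,"tz":0,"rx":0,"ry":0,"rz":0,"claw":0},{"tx":0,"ty":0,"tz":0,"rx":0,"ry":0,"rz":0,"claw":0}]'
python3 -c "
from h import *
im=arm.camera('side');cv2.imwrite('pics/s2.png',cv2.resize(im[195:335,185:345],None,fx=4,fy=4,interpolation=cv2.INTER_CUBIC))"
```

```text
clock: 5.8
eef_pos: [0.6474, 0.0866, 0.1691]
eef_rot: [[-0.761, -0.121, 0.637], [-0.093, 0.993, 0.078], [-0.642, 0.0, -0.767]]
contact_force: [0.4, 0.5, -2.3]
opening: 0.0388
finger_force: 60.2
```

View pics/s2.png

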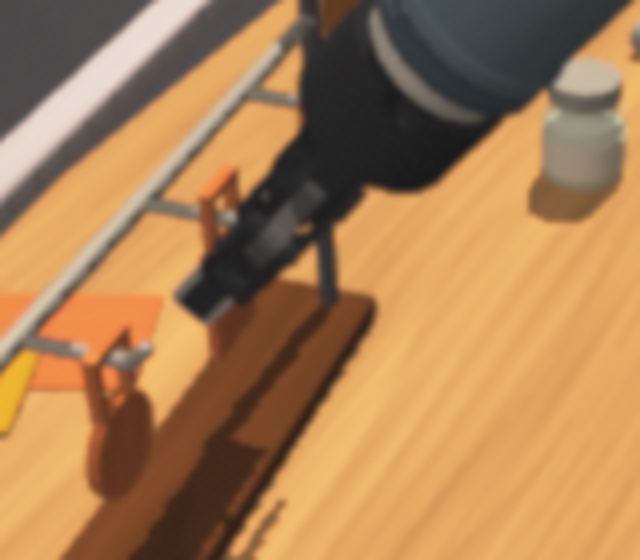

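The bail's top bar has risen above the hook, from crop (224,205) to (220,183), which is about 12 mm. The weight is on the gripper. Now off to the front.

```bash
python3 -m inch '[{"tx":0.38,"ty":0,"tz":-0.32,"rx":0,"ry":0,"rz":0,"claw":0},{"tx":0.38,"ty":0,"tz":-0.32,"rx":0,"ry":0,"rz":0,"claw":0},{"tx":0.46,"ty":0,"tz":-0.385,"rx":0,"ry":0,"rz":0,"claw":0},{"tx":0.46,"ty":0,"tz":-0.385,"rx":0,"ry":0,"rz":0,"claw":0},{"tx":0.6,"ty":0,"tz":-0.5,"rx":0,"ry":0,"rz":0,"claw":0},{"tx":0.6,"ty":0,"tz":-0.5,"rx":0,"ry":0,"rz":0,"claw":0},{"tx":0.77,"ty":0,"tz":-0.64,"rx":0,"ry":0,"rz":0,"claw":0},{"tx":0.77,"ty":0,"tz":-0.64,"rx":0,"ry":0,"rz":0,"claw":0}]'
python3 -c "
from h import *
go([.50,-.02,.21],RT)
go([.47,-.284,.21],RT)
cv2.imwrite('pics/s3.png',arm.camera('side'))"
```

```text
clock: 6.65
eef_pos: [0.5894, 0.0795, 0.1692]
eef_rot: [[-0.761, -0.121, 0.637], [-0.093, 0.993, 0.078], [-0.642, 0.0, -0.767]]
contact_force: [0.5, -0.9, -0.8]
opening: 0.0386
finger_force: 60.3
clock 6.65 pos [0.5894 0.0795 0.1692] open 0.0386 f [ 0.5 -0.9 -0.8]
shift cm [ 5.11 -8.79 -9.6 ]
turn [ 0.001 -0.001  0.001]
clock 6.65 pos [0.5894 0.0795 0.1692] open 0.0386 f [ 0.5 -0.9 -0.8]
shift cm [  9.85 -34.64 -13.57]
turn [ 0.001 -0.001  0.001]
```

View pics/s3.png

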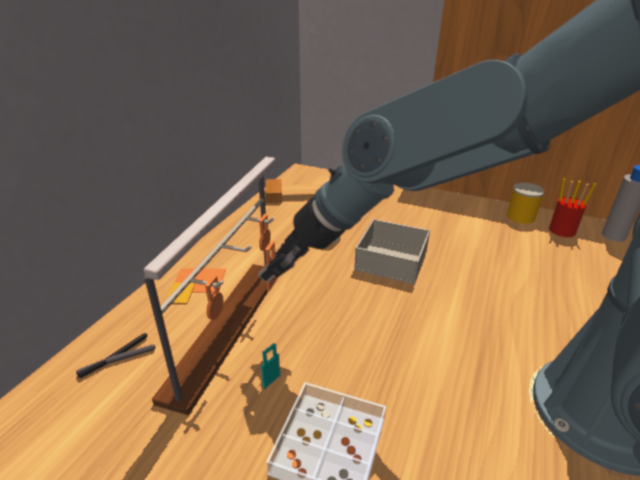

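The pendant is free of its hook and both discs are still hanging, at (215,298) and (265,235). Carrying it to the tin.

```bash
python3 -m inch '[{"tx":1.06,"ty":-3.41,"tz":-1.43,"rx":0,"ry":0,"rz":0,"claw":0},{"tx":1.06,"ty":-3.41,"tz":-1.43,"rx":0,"ry":0,"rz":0,"claw":0},{"tx":1.06,"ty":-3.41,"tz":-1.43,"rx":0,"ry":0,"rz":0,"claw":0},{"tx":1.06,"ty":-3.41,"tz":-1.43,"rx":0,"ry":0,"rz":0,"claw":0},{"tx":1.06,"ty":-3.41,"tz":-1.43,"rx":0,"ry":0,"rz":0,"claw":0},{"tx":1.06,"ty":-3.41,"tz":-1.43,"rx":0,"ry":0,"rz":0,"claw":0},{"tx":1.06,"ty":-3.41,"tz":-1.43,"rx":0,"ry":0,"rz":0,"claw":0},{"tx":1.06,"ty":-3.41,"tz":-1.43,"rx":0,"ry":0,"rz":0,"claw":0}]'
python3 -c "
from h import *
go([.459,-.28,.21],RT); go([.459,-.28,.078],RT)"
```

```text
clock: 7.5
eef_pos: [0.4852, -0.2094, 0.2034]
eef_rot: [[-0.761, -0.118, 0.637], [-0.091, 0.993, 0.076], [-0.642, 0.0, -0.767]]
contact_force: [0.4, -0.8, -0.6]
opening: 0.0387
finger_force: 60.9
clock 7.5 pos [ 0.4852 -0.2094  0.2034] open 0.0387 f [ 0.4 -0.8 -0.6]
shift cm [ 2.21 -6.7  -2.71]
turn [-0.001 -0.001 -0.001]
clock 7.5 pos [ 0.4852 -0.2094  0.2034] open 0.0387 f [ 0.4 -0.8 -0.6]
shift cm [10.68 -6.7   7.41]
turn [-0.001 -0.001 -0.001]
```

```bash
python3 -m inch '[{"tx":1.1,"ty":-3.3,"tz":-1.35,"rx":0,"ry":0,"rz":0,"claw":0},{"tx":1.1,"ty":-3.3,"tz":-1.35,"rx":0,"ry":0,"rz":0,"claw":0},{"tx":0,"ty":0,"tz":0,"rx":0,"ry":0,"rz":0,"claw":0},{"tx":1.7,"ty":0,"tz":2,"rx":0,"ry":0,"rz":0,"claw":0},{"tx":1.7,"ty":0,"tz":2,"rx":0,"ry":0,"rz":0,"claw":0},{"tx":1.7,"ty":0,"tz":2,"rx":0,"ry":0,"rz":0,"claw":0},{"tx":0,"ty":0,"tz":0,"rx":0,"ry":0,"rz":0,"claw":0},{"tx":0,"ty":0,"tz":0,"rx":0,"ry":0,"rz":0,"claw":0}]'
python3 -c "
from h import *
go([.459,-.28,.078],RT)
cv2.imwrite('pics/w4.png',arm.camera('side'))"
```

```text
clock: 8.3
eef_pos: [0.4827, -0.2574, 0.1639]
eef_rot: [[-0.807, -0.077, 0.586], [-0.052, 0.997, 0.06], [-0.589, 0.018, -0.808]]
contact_force: [-0.7, -0.0, -1.0]
opening: 0.0382
finger_force: 60.9
clock 8.3 pos [ 0.4827 -0.2574  0.1639] open 0.0382 f [-0.7 -0.  -1. ]
shift cm [ 7.09 -2.22  5.41]
turn [-0.013 -0.068 -0.045]
```

View pics/w4.png

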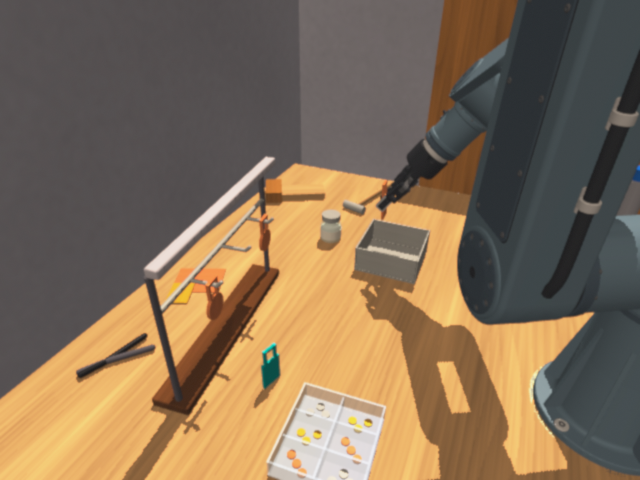

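The arm ran out of fold (elbow limit) over the tin, so I'll stand the tool up towards vertical. The pendant is still held at (385,200).

```bash
python3 -m inch '[{"tx":0,"ty":0,"tz":0,"rx":0,"ry":0.13,"rz":0,"claw":0},{"tx":0,"ty":0,"tz":0,"rx":0,"ry":0.13,"rz":0,"claw":0},{"tx":0,"ty":0,"tz":0,"rx":0,"ry":0.13,"rz":0,"claw":0},{"tx":0,"ty":0,"tz":0,"rx":0,"ry":0.13,"rz":0,"claw":0},{"tx":0,"ty":0,"tz":0,"rx":0,"ry":0,"rz":0,"claw":0},{"tx":0,"ty":0,"tz":0,"rx":0,"ry":0,"rz":0,"claw":0},{"tx":0,"ty":0,"tz":0,"rx":0,"ry":0,"rz":0,"claw":0},{"tx":0,"ty":0,"tz":0,"rx":0,"ry":0,"rz":0,"claw":0}]'
python3 -c "
from h import *
R0=np.c_[-xr,yr,-Z]
s=arm.read_state();print(np.round(s['joints'],2))
go([.455,-.28,.09],R0)"
```

```text
clock: 9.15
eef_pos: [0.4817, -0.2583, 0.1636]
eef_rot: [[-0.991, -0.074, 0.109], [-0.072, 0.997, 0.026], [-0.11, 0.018, -0.994]]
contact_force: [-0.2, -0.3, -0.7]
opening: 0.0384
finger_force: 60.9
[-0.77  0.13  1.81  0.1   1.14 -2.45]
clock 9.15 pos [ 0.4817 -0.2583  0.1636] open 0.0384 f [-0.2 -0.3 -0.7]
shift cm [ 3.61 -2.1   6.97]
turn [ 0.015  0.111 -0.046]
```

```bash
python3 -m inch '[{"tx":1.8,"ty":-1.1,"tz":0,"rx":0,"ry":0,"rz":0,"claw":0},{"tx":1.8,"ty":-1.1,"tz":0,"rx":0,"ry":0,"rz":0,"claw":0},{"tx":0,"ty":0,"tz":2.2,"rx":0,"ry":0,"rz":0,"claw":0},{"tx":0,"ty":0,"tz":2.2,"rx":0,"ry":0,"rz":0,"claw":0},{"tx":0,"ty":0,"tz":2.2,"rx":0,"ry":0,"rz":0,"claw":0},{"tx":0,"ty":0,"tz":2.2,"rx":0,"ry":0,"rz":0,"claw":0},{"tx":0,"ty":0,"tz":0,"rx":0,"ry":0,"rz":0,"claw":0},{"tx":0,"ty":0,"tz":0,"rx":0,"ry":0,"rz":0,"claw":0}]'
python3 -c "
from h import *
go([.457,-.281,.07])
cv2.imwrite('pics/w5.png',np.hstack([cv2.resize(arm.camera('wrist'),(400,300)),cv2.resize(arm.camera('top')[200:380,330:570],(400,300))]))"
```

```text
clock: 9.95
eef_pos: [0.4576, -0.2807, 0.0723]
eef_rot: [[-0.991, -0.075, 0.108], [-0.072, 0.997, 0.026], [-0.109, 0.018, -0.994]]
contact_force: [0.2, -0.6, -1.2]
opening: 0.0386
finger_force: 60.9
clock 9.95 pos [ 0.4576 -0.2807  0.0723] open 0.0386 f [ 0.2 -0.6 -1.2]
shift cm [ 0.08 -0.03  0.22]
```

View pics/w5.png

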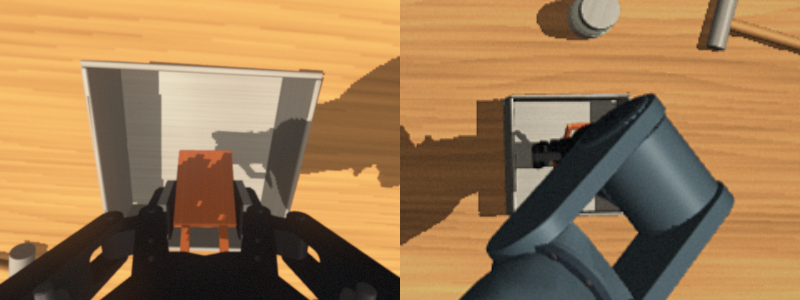

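The pendant is centred over the tin: the plate is at (205,190) inside the rim in the left-hand wrist view. The tin hasn't moved. Releasing.

```bash
python3 -m inch '[{"tx":0,"ty":0,"tz":0,"rx":0,"ry":0,"rz":0,"claw":1},{"tx":0,"ty":0,"tz":0,"rx":0,"ry":0,"rz":0,"claw":1},{"tx":0,"ty":0,"tz":0,"rx":0,"ry":0,"rz":0,"claw":1},{"tx":0,"ty":0,"tz":0,"rx":0,"ry":0,"rz":0,"claw":1},{"tx":0,"ty":0,"tz":0,"rx":0,"ry":0,"rz":0,"claw":1},{"tx":0,"ty":0,"tz":0,"rx":0,"ry":0,"rz":0,"claw":1},{"tx":0,"ty":0,"tz":-1.5,"rx":0,"ry":0,"rz":0,"claw":1},{"tx":0,"ty":0,"tz":-2.5,"rx":0,"ry":0,"rz":0,"claw":1}]'
python3 -m inch '[{"tx":0,"ty":0,"tz":-3,"rx":0,"ry":0,"rz":0,"claw":1},{"tx":0,"ty":0,"tz":-3,"rx":0,"ry":0,"rz":0,"claw":1},{"tx":0,"ty":0,"tz":-3,"rx":0,"ry":0,"rz":0,"claw":1},{"tx":0,"ty":0,"tz":-3,"rx":0,"ry":0,"rz":0,"claw":1},{"tx":0,"ty":0,"tz":0,"rx":0,"ry":0,"rz":0,"claw":1},{"tx":0,"ty":0,"tz":0,"rx":0,"ry":0,"rz":0,"claw":1},{"tx":0,"ty":0,"tz":0,"rx":0,"ry":0,"rz":0,"claw":1},{"tx":0,"ty":0,"tz":0,"rx":0,"ry":0,"rz":0,"claw":1}]'
python3 -c "
from h import *
cv2.imwrite('pics/w6.png',np.hstack([cv2.resize(arm.camera('wrist'),(400,300)),cv2.resize(arm.camera('side'),(400,300))]))"
```

```text
clock: 10.85
eef_pos: [0.4527, -0.2804, 0.1105]
eef_rot: [[-0.992, -0.076, 0.105], [-0.073, 0.997, 0.028], [-0.107, 0.02, -0.994]]
contact_force: [-0.3, -0.4, 0.1]
opening: 0.085
finger_force: 0.0
clock: 11.65
eef_pos: [0.4404, -0.2839, 0.2295]
eef_rot: [[-0.991, -0.076, 0.106], [-0.073, 0.997, 0.027], [-0.108, 0.019, -0.994]]
contact_force: [-0.5, 0.7, 0.1]
opening: 0.0855
finger_force: 0.0
```

View pics/w6.png

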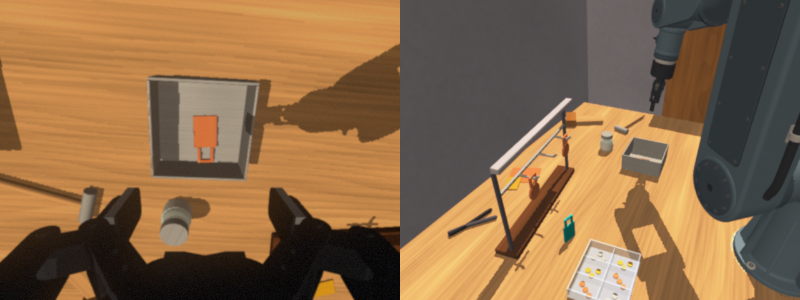

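The pendant lies flat in the tin (wrist view (205,135)). Both discs are still hanging, and the jar, tray and tin are in place. Handing in.

```bash
python3 -c "
from cell import arm
print(arm.close_job())"
```

```text
the job is handed in; nothing more can be done
None
```

The rectangular copper pendant is off its hook and lying in the scrap tin; the last pictures show both round pendants still hanging and the tin, tray and jar in place, and I handed the job in at about 12 s (no verdict was returned).

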